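# Fit and lock the air nozzle tube on the clay-drying manifold

### The job

Get the drying air ready at the clay table: take the aluminium nozzle tube from its wooden stand and push it, chamfered end down, into the brass push-fit collet of the blue manifold, past the seal until it bottoms. Then slide the yellow locking sleeve, right way up as it stands, down over the tube and the collet's neck past the sprung balls until it clicks and sits on the block, and only then swing the red-knobbed valve lever fully over, away from its starting side. Let go of everything and leave the tub, jar and carton where they are.

Things in the scene. Friction and masses are not known exactly. Their poses are not given: they have to be found in the camera images.
- tube: aluminium nozzle tube, 20 mm diameter, 115 mm long, about 90 g, standing upright in the stand (its lower end 10 mm above the table, 80 mm of it showing). Origin: centre of its lower end, whose edge has a 2 mm x 4 mm chamfer; z runs up the tube. A black ring 55 mm above the lower end marks full insertion: it meets the collet's mouth when home.
- stand: fixed wooden block 60 x 60 x 45 mm high with a 24 mm hole, 35 mm deep, in the middle of its top. Origin: centre of its underside, z up.
- sleeve: yellow locking sleeve, an open tube of 48 mm outside diameter, 95 mm high, about 90 g, standing upright on the table. Origin: centre of its lower end, z up. Bore 42 mm, narrowed to 37 mm by a lip in the lowest 12 mm (lead-in 43 mm at the very bottom). It must go on with this lip end down.
- collet (a point): centre of the mouth (top) of the brass push-fit collet, 95 mm above the table. z up; x the way the valve lever swings open, y along the manifold away from the lever. Bore 22 mm, flared to 29 mm at the mouth, 55 mm deep; a springy seal 30 mm below the mouth takes a push of about 12 N to pass. The bottomed tube's top is 60 mm above the mouth.
- shoulder (a point): centre of the collet neck's foot, on the block's flat top, 40 mm above the table, where the sleeve comes to sit. The neck is 34 mm in diameter, 55 mm high, with three sprung steel balls 17 mm above its foot; the sleeve's lip passes them with a push of about 12 N and clicks. Seated, the sleeve's top is 95 mm above this point, and 20 mm of tube stick out of it.
- manifold: fixed blue manifold block, 90 mm along its x, 260 mm along its y, 40 mm high, with the collet at y = +75 mm and the valve at y = -85 mm, both at x = 0. Origin: centre of its underside, z up.
- valve (a joint): valve lever's angle in rad: 0 fully shut (leaning 0.5 rad to the manifold's -x side), 1.0 fully open (leaning 0.5 rad to the +x side). It is light (about 1 N at the knob) and stays where it is left; the end stops are firm. Its axis runs along the manifold's y, 62 mm above the table.
- valve_tip (a point): centre of the lever's red ball knob (26 mm diameter), 80 mm from the lever's axis, on a 10 mm round bar.
- tub: round white clay tub with lid, 160 mm diameter, 38 mm high, loose bystander. Origin: centre of its underside.
- jar: amber jar with red lid, 66 mm diameter, 90 mm high, loose bystander. Origin: centre of its underside.
- carton: red and yellow carton, 70 x 120 x 35 mm high, loose bystander. Origin: centre of its underside.
Mind the look-alikes: they are no part of the job. What is shaped like the sleeve but turquoise is not meant.

How it is judged:
On the way, in this order (a step that is already met when the one before it is completed fails the run):
1. the tube is bottomed in the collet, the sleeve not yet over it (z of tube in the frame of collet below -0.052 m and horizontal distance between tube and collet below 0.004 m and angle between tube's own z axis and vertical below 0.08 rad and horizontal distance between sleeve and collet above 0.05 m), for 0.2 s.
2. the sleeve has clicked past the balls and sits on the block, the tube still home (z of each of tube, sleeve in the frame of collet below -0.052 m and horizontal distance between tube and collet below 0.004 m and angle between each of tube, sleeve's own z axis and vertical below 0.08 rad and horizontal distance between sleeve and collet below 0.006 m), for 0.2 s.
3. the valve lever is fully over (all of step 2 and value of joint valve above 0.85 rad), for 0.2 s.
At the end, for the whole second after the job is handed in: Tube and sleeve stand on the collet's axis (within 4 and 6 mm), upright within 0.08 rad, the lower end of each at least 52 mm below the mouth (55 is home), both released and at rest (under 20 mm/s); the valve reads more than 0.85 rad; tub, jar and carton within 30 mm of their start (all of step 3 and linear speed of each of tube, sleeve below 0.02 m/s); the robot touches nothing.
It fails at once if the valve is opened (beyond 0.4 rad) before tube and sleeve are home (value of joint valve above 0.4 rad and not (z of each of tube, sleeve in the frame of collet below -0.052 m and horizontal distance between tube and collet below 0.004 m and angle between each of tube, sleeve's own z axis and vertical below 0.08 rad and horizontal distance between sleeve and collet below 0.006 m)).
It fails at once if tub, jar or carton is moved more than 30 mm (distance of any of tub, jar, carton from where it was at the start of the episode above 0.03 m).
It also fails if it takes over 72 s, if anything falls off the work surface, if the arm or the gripper's body presses on something with over 40 N, if the wrist force passes 120 N, or if a joint passes its speed limit or range.

### The arm

A 7-joint arm with a two-finger parallel gripper is mounted at the origin on the work surface. World frame = base frame: x ahead of the robot, y to its left, z up, the work surface at z = 0. Lengths are in m, angles in rad, forces in N, time in s.
With the tool pointing down it reaches from about 0.425 to 0.825 m from the base axis. Payload 3.6 kg.
Tool frame: the origin (TCP) lies where the fingers leave the gripper's body, on its centre line; the fingertips stand 84 mm ahead of it and the grasp point (between the pads) lies 65 mm ahead of it; z points along the fingers, y is the line along which they close (so a half turn about z gives the same grasp; the last joint's range is limited). The gripper opens to 93 mm and grips with 3 to 60 N. Pads are 15 mm wide; open, the fingers measure 128 mm over their backs; the gripper's body (75 mm by 188 mm) begins 65 mm behind the grasp point.
Start: joints at [1.169, 0.615, -0.013, 1.423, 0.008, 1.103, -0.04], TCP at [0.238, -0.605, 0.303] pointing down, gripper open.
Joint ranges: [-3.12, 3.12], [-0.3, 2.06], [-1.34, 1.32], [0.26, 2.42], [-1.36, 4.5], [0.01, 1.98], [-2.84, 2.84]. Speed limits (rad/s): [2.79, 2.79, 3.14, 3.14, 3.14, 3.14, 3.14].

### API

Orientations are given as a unit quaternion [x, y, z, w].
In Python, from workcell import state, get_image, camera_info, finish_job gives the robot as it stands. The module is installed in compiled form; this text tells all that it offers.
- The arm moves only by the tool drive_tool, never from a script. Its argument "moves" is a list of rows, each a list of 7 numbers: the opening, from 0 (shut) to 1 (fully open), then the shift along the tool's x, y, z in cm, then the turn, a rotation vector about the tool's x, y, z in degrees. A call has 1 to 20 rows; each row shifts and turns the commanded pose from where the row before left it, along the tool's axes as they then stand; what a row does not reach is not made up. A row lasts 1/12 s, in which the tool goes at most 41.7 mm and 7.16 degrees, less where a joint would pass 70% of its speed; a pose out of reach is approached as far as the arm can. A call is refused whole if a number of a shift passes 4.17 or a number of a turn 7.16, either way. A call with a gripper value outside its range is refused whole. The fingers move at their own pace and stop on an object; the grip force is fixed at half the most. Time passes only in rows, so rows that do not move let the fingers close. It gives the time, the measured TCP pose, the force, the opening and the grip force at its end, in the units of the state.
- state(): the state, without advancing time (a new reading comes with each control period).
- get_image(name): name is "side" or "top" or "wrist"; returns (picture, depth): 400x640x3 uint8, blue, green, red; 400x640 float32, m along the optical axis (not along the pixel's ray), 0 where there is no reading.
- camera_info(name): a dict with "fx", "fy", "cx", "cy" (pixels), "distortion" ([k1, k2, p1, p2, k3] as OpenCV has them; the pictures are not rectified), "R" (3x3) and "t" (3): a world point X has camera coordinates R X + t. Camera axes: x right, y down, z forward; pixel columns grow to the right and rows downward; lengths in m; the calibration is good to about 2 mm. A picture is of the moment at which its call begins: read the wrist's pose just before it. camera_info takes no time and is no camera call; for the wrist camera it gives the pose at the moment of the call.
- finish_job(): hands the job in; it is judged then, once.
The state is a dict: "time_s": time; "joints": joint angles; "dq": joint speeds; "effort": joint torques, N m; "tcp_pos": TCP position; "ee_rot": TCP orientation; "force": force on the tool from outside, world axes, zero at the start; "wrist_torque": the same for the moment, N m; "width": opening from 0.0 (shut) to 1.0 (fully open); "grasp_force": force on a finger pad.
Only numpy, scipy, OpenCV 4.12 (cv2) and the standard library are available. Lean on these libraries where they do the work, as an engineer would, in place of code of your own. Each camera call takes 0.05 s, during which the arm holds its last target. There are 200 camera calls.

## Working session

There is one attempt and no reset: what is moved stays moved. The work goes in short steps, Python scripts to look and compute and a tool call to move; the robot and the scene stay as the last step left them, time stands still between calls to the robot, and variables do not carry over. Pictures are saved under pics/ and viewed, at most 10 in all, crops included, and the job is handed in when it is done.

Besides the shell and the picture viewer there is one more tool, called as name([rows], argument=value, ...), one row to a line, values as JSON. drive_tool: Moves the arm, as the interface text tells. Its arguments: {"type":"object","properties":{"moves":{"type":"array","items":{"type":"array","items":{"type":"number"}}}},"required":["moves"]}

```bash
mkdir -p pics
cat > h.py <<'E'
import numpy as np, cv2
from workcell import state,get_image,camera_info
def cam(n):
    c=camera_info(n); K=np.array([[c['fx'],0,c['cx']],[0,c['fy'],c['cy']],[0,0,1.]])
    return K,np.array(c['distortion'],float),np.array(c['R']),np.array(c['t'])
def ray(c,uv):
    K,d,R,t=c; p=cv2.undistortPoints(np.array(uv,float).reshape(-1,1,2),K,d)[:,0]
    D=np.c_[p,np.ones(len(p))]@R
    return -R.T@t,D
def plane(c,uv,z):
    o,D=ray(c,uv); return o+D*((z-o[2])/D[:,2])[:,None]
def cloud(c,dep,mask):
    v,u=np.nonzero(mask&(dep>0)); o,D=ray(c,np.c_[u,v]); return o+D*dep[v,u][:,None]
E
python3 - <<'E'
from h import *
import pickle
s=state();print(s['time_s'],s['tcp_pos'],s['ee_rot'],s['force'])
out={}
for n in('side','top','wrist'):
    c=cam(n);i,d=get_image(n);out[n]=(c,i,d);print(n,-c[2].T@c[3],c[2][2],c[0][0,0],c[1])
pickle.dump(out,open('a.pkl','wb'))
cv2.imwrite('pics/top.png',out['top'][1]);cv2.imwrite('pics/side.png',out['side'][1])
E
```

```text
0.0 [ 0.23776285 -0.60434258  0.30160605] [ 9.82481089e-01  1.86358103e-01 -2.56796791e-04 -1.22506024e-03] [0.32178181 0.43684544 0.15634774]
side [ 0.44786599 -0.66867016  0.81784583] [ 0.15645005  0.67710241 -0.71906586] 436.1970423728479 [-0.05322466  0.          0.          0.          0.        ]
top [0.5477649  0.01733509 1.15941304] [ 0.05092885 -0.02729408 -0.99832925] 392.28156484553654 [-0.00255815  0.          0.          0.          0.        ]
wrist [ 0.31665225 -0.57373437  0.38395575] [-0.28149526 -0.10838364 -0.95342194] 284.4796449188168 [-0.05201234  0.          0.          0.          0.        ]
```

View pics/top.png

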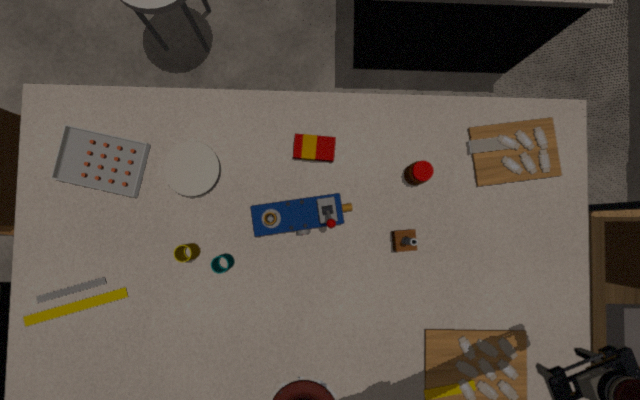

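View pics/side.png

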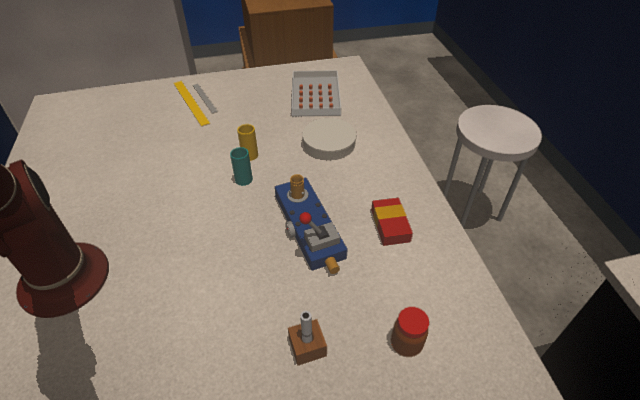

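The top view shows the sleeve (186,253), turquoise decoy (222,263), collet (270,217), knob (331,223), stand/tube (405,240), carton (314,148), jar (419,172) and tub (193,168). The side view shows the tube top (306,316), collet (297,182), knob (306,218) and sleeve (247,142). Next I measure them in both views.

```bash
cat > m.py <<'E'
from h import *
import pickle
O=pickle.load(open('a.pkl','rb'))
def box(n,u0,v0,u1,v1):
    m=np.zeros((400,640),bool);m[v0:v1,u0:u1]=1;return m
def circ(p):
    A=np.c_[2*p[:,:2],np.ones(len(p))];s=np.linalg.lstsq(A,(p[:,:2]**2).sum(1),rcond=None)[0]
    return s[:2],np.sqrt(s[2]+s[:2]@s[:2])
R={'sleeve':{'top':(165,235,207,272),'side':(233,118,262,165)},
 'stand':{'top':(385,222,422,258),'side':(283,305,332,365)},
 'collet':{'top':(255,203,285,232),'side':(285,170,308,205)},
 'knob':{'top':(322,214,340,232),'side':(297,208,314,226)},
 'block':{'top':(245,188,348,242),'side':(270,175,350,275)}}
for k,r in R.items():
  for n,b in r.items():
    c,i,d=O[n];h=cv2.cvtColor(i,cv2.COLOR_BGR2HSV);m=box(n,*b)
    H,S,V=h[...,0],h[...,1],h[...,2]
    if k in('sleeve',):m&=(H>18)&(H<32)&(S>120)
    if k=='knob':m&=((H<6)|(H>174))&(S>160)
    if k=='block':m&=(H>100)&(H<125)&(S>130)
    P=cloud(c,d,m);
    if k in('stand','collet'):P=P[P[:,2]>.02]
    v,u=np.nonzero(m)
    print(k,n,len(P),'px',u.mean().round(1),v.mean().round(1),'med',np.median(P,0).round(4),'min',P.min(0).round(3),'max',P.max(0).round(3))
    if k in('stand','collet','sleeve'):
      zs=P[:,2]; hi=np.percentile(zs,98); T=P[zs>hi-.012]
      print('   hist',np.histogram(zs,bins=np.arange(0,.17,.01))[0]); print('   topmean',len(T),T.mean(0).round(4),(T.min(0)+T.max(0))[:2].round(4)/2, 'circ',circ(T))
    if k=='block':
      T=P[abs(P[:,2]-.04)<.006];print('  rect',cv2.minAreaRect(T[:,:2].astype(np.float32)*1000),len(T),np.median(T[:,2]))
E
python3 m.py
python3 - <<'E'
import cv2,numpy as np
a=cv2.imread('pics/top.png');b=cv2.imread('pics/side.png')
f=lambda i,u,v,w,h:cv2.resize(i[v:v+h,u:u+w],(400,300),interpolation=cv2.INTER_CUBIC)
r1=np.hstack([f(a,160,225,80,60),f(a,375,215,60,45)])
r2=np.hstack([f(b,275,165,80,60),f(b,280,305,60,45)])
o=np.vstack([r1,r2]);cv2.imwrite('pics/z.png',np.clip(o*1.6,0,255).astype(np.uint8))
E
```

```text
sleeve top 345 px 185.9 252.1 med [0.4637 0.34   0.0627] min [ 0.44   0.31  -0.003] max [0.487 0.372 0.099]
   hist [ 9 31 29 28 30 32 37 39 33 75  0  0  0  0  0  0]
   topmean 96 [0.4634 0.333  0.0929] [0.46255 0.3331 ] circ (array([0.46336475, 0.33327065]), np.float64(0.02215287327074032))
sleeve side 482 px 248.1 139.5 med [0.4683 0.3182 0.0724] min [ 0.441  0.309 -0.001] max [0.488 0.361 0.099]
   hist [22 21 23 24 34 48 49 81 86 93  0  0  0  0  0  0]
   topmean 138 [0.4651 0.3334 0.092 ] [0.46475 0.3351 ] circ (array([0.46496494, 0.33471766]), np.float64(0.022218362705019))
stand top 482 px 403.0 239.5 med [ 0.5083 -0.2742  0.0451] min [ 0.476 -0.315  0.02 ] max [ 0.538 -0.248  0.129]
   hist [  0   0  20  23 340   9   8   6   6   9   6   7  48   0   0   0]
   topmean 52 [ 0.5075 -0.2802  0.1246] [ 0.5078  -0.28125] circ (array([ 0.50747631, -0.28079371]), np.float64(0.00749392637895237))
stand side 1228 px 307.0 334.5 med [ 0.5066 -0.2887  0.0453] min [ 0.476 -0.314  0.02 ] max [ 0.541 -0.248  0.128]
   hist [  0   0  90  93 753  25  26  27  23  29  28  32 102   0   0   0]
   t
[... 748 characters left out ...]
 top 60 px 330.5 222.8 med [ 0.5522 -0.0588  0.1416] min [ 0.542 -0.071  0.113] max [ 0.563 -0.047  0.15 ]
knob side 95 px 304.9 217.2 med [ 0.5519 -0.0662  0.1408] min [ 0.542 -0.073  0.132] max [ 0.564 -0.054  0.148]
block top 1771 px 292.5 215.0 med [0.5739 0.0405 0.0398] min [ 0.514 -0.099  0.032] max [0.636 0.161 0.047]
  rect ((574.707275390625, 30.335655212402344), (86.62812805175781, 253.91049194335938), 9.484147071838379) 1764 0.03979097391691955
block side 217 px 308.4 211.7 med [0.5825 0.0436 0.0408] min [ 0.515 -0.096  0.036] max [0.638 0.156 0.044]
  rect ((576.6141967773438, 29.877410888671875), (83.1153335571289, 249.45889282226562), 10.059216499328613) 217 0.04081412607955448
```

View pics/z.png

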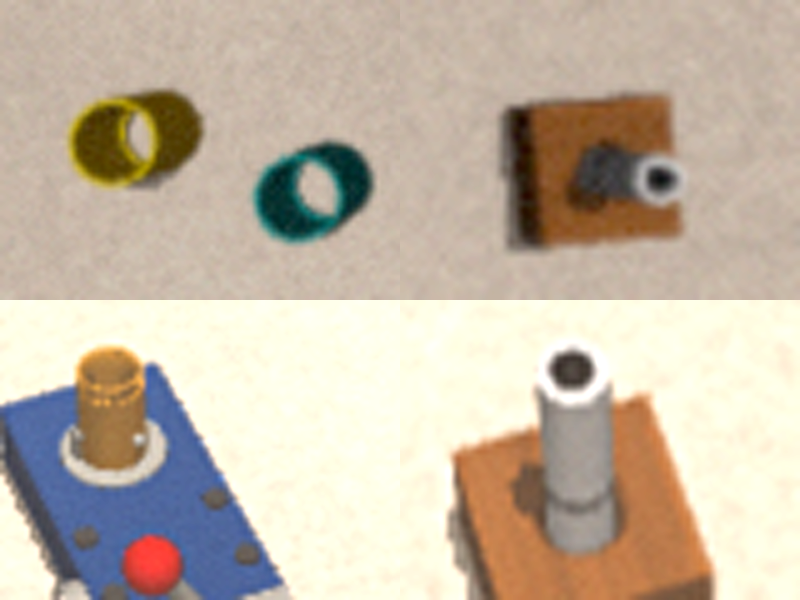

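Two views agree: tube ≈ (0.508, -0.281), top at 0.125; collet ≈ (0.5634, 0.1037), mouth at 0.095; sleeve ≈ (0.464, 0.334), top at 0.095; knob ≈ (0.552, -0.060, 0.132). All of this matches the given sizes and is within reach.

```bash
cat >> h.py <<'E'
from scipy.spatial.transform import Rotation as Ro
def go(*targets):
    s=state();R=Ro.from_quat(s['ee_rot']);p=np.array(s['tcp_pos'])
    print('t',s['time_s'],'p',p.round(4),'F',np.round(s['force'],1),'w',round(s['width'],3),'g',round(s['grasp_force'],1),'q7',round(s['joints'][6],2))
    down=np.array([0,0,-1.]);z=R.apply([0,0,1.]);print('tilt fix deg (tool)',np.degrees(R.inv().apply(np.cross(z,down))).round(2))
    for t in targets:
        t=np.array(t);print('cm',(R.inv().apply(t-p)*100).round(2));p=t
E
python3 -c "
from h import *
go((.508,-.281,.26),(.508,-.281,.17))"
```

```text
t 0.15 p [ 0.2378 -0.6045  0.3019] F [ 0.5  0.2 -0.5] w 0.998 g 0.0 q7 -0.04
tilt fix deg (tool) [-0.11  0.   -0.  ]
cm [ 36.99 -20.2    4.22]
cm [0.   0.02 9.  ]
```

drive_tool([
  [1, 1.5, -0.8, 0.1, 0, 0, 0],
  [1, 3.1, -1.7, 0.3, 0, 0, 0],
  [1, 3.1, -1.7, 0.4, 0, 0, 0],
  [1, 3.1, -1.7, 0.4, 0, 0, 0],
  [1, 3.1, -1.7, 0.4, 0, 0, 0],
  [1, 3.1, -1.7, 0.4, 0, 0, 0],
  [1, 3.1, -1.7, 0.4, 0, 0, 0],
  [1, 3.1, -1.7, 0.4, 0, 0, 0],
  [1, 3.1, -1.7, 0.4, 0, 0, 0],
  [1, 3.1, -1.7, 0.4, 0, 0, 0],
  [1, 3.1, -1.7, 0.4, 0, 0, 0],
  [1, 3.1, -1.7, 0.2, 0, 0, 0],
  [1, 1.4, -0.7, 0, 0, 0, 0],
  [1, 0, 0, 0, 0, 0, 0],
  [1, 0, 0, 0, 0, 0, 0],
])

```text
time_s: 1.4
tcp_pos: [0.5085, -0.2807, 0.2604]
ee_rot: [0.982, 0.187, -0.0, -0.0]
force: [-0.4, -0.3, 0.5]
width: 0.998
grasp_force: 0.0
```

Run:
```python
from h import *
go((.508,-.281,.26),(.508,-.281,.17))
c=cam('wrist');i,d=get_image('wrist');cv2.imwrite('pics/w1.png',i)
P=cloud(c,d,np.ones((400,640),bool));T=P[(abs(P[:,0]-.508)<.03)&(abs(P[:,1]+.281)<.03)&(P[:,2]>.055)&(P[:,2]<.14)]
print(len(T),T.min(0),T.max(0))
for a in np.arange(.055,.14,.015):
  q=T[(T[:,2]>a)&(T[:,2]<a+.015)]
  if len(q)>5:print(a,len(q),q.mean(0).round(4),(q.min(0)+q.max(0)).round(4)/2)
```

```text
t 1.4 p [ 0.5085 -0.2807  0.2604] F [-0.4 -0.3  0.5] w 0.998 g 0.0 q7 -0.75
tilt fix deg (tool) [-0.03  0.05  0.  ]
cm [-0.06  0.01  0.04]
cm [0.01 0.   9.  ]
862 [ 0.49871099 -0.29142922  0.0555283 ] [ 0.51856316 -0.27161076  0.12746609]
0.055 71 [ 0.5156 -0.2792  0.0636] [ 0.51175 -0.2815   0.06265]
0.07 79 [ 0.5155 -0.2784  0.0776] [ 0.51255 -0.2802   0.0776 ]
0.08500000000000002 93 [ 0.5158 -0.2788  0.0927] [ 0.5131  -0.28045  0.0925 ]
0.10000000000000002 111 [ 0.5158 -0.2787  0.1076] [ 0.5126  -0.2805   0.10745]
0.11500000000000002 508 [ 0.5098 -0.2811  0.1246] [ 0.5086  -0.28165  0.1213 ]
```

View pics/w1.png

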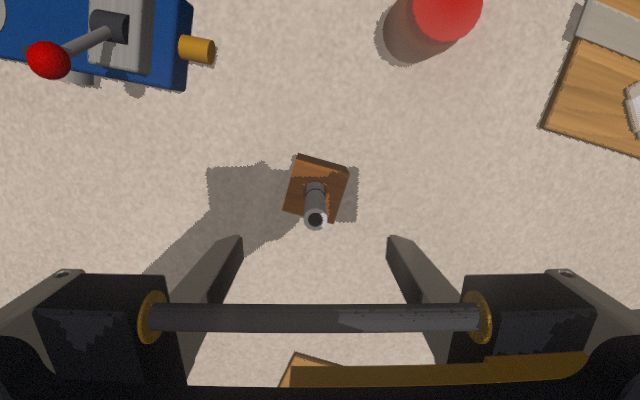

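The wrist view shows the tube top at (315,218), centred between the fingers and upright at (0.5087, -0.2815). I'll descend and grip.

drive_tool([
  [1, 0, 0.1, 1.5, 0, 0, 0],
  [1, 0, 0, 3, 0, 0, 0],
  [1, 0, 0, 3, 0, 0, 0],
  [1, 0, 0, 1.5, 0, 0, 0],
  [0, 0, 0, 0, 0, 0, 0],
  [0, 0, 0, 0, 0, 0, 0],
  [0, 0, 0, 0, 0, 0, 0],
  [0, 0, 0, 0, 0, 0, 0],
  [0, 0, 0, 0, 0, 0, 0],
  [0, 0, 0, 0, 0, 0, 0],
  [0, 0, 0, 0, 0, 0, 0],
  [0, 0, 0, 0, 0, 0, 0],
  [0, 0, 0, 0, 0, 0, 0],
])

```text
time_s: 2.53
tcp_pos: [0.5088, -0.2823, 0.1709]
ee_rot: [0.982, 0.186, 0.0, 0.0]
force: [-0.2, 0.4, -0.2]
width: 0.404
grasp_force: 0.0
```

```bash
python3 -c "
from h import *
go((.5087,-.2815,.29),(.5625,.1035,.29))"
```

```text
t 2.5333 p [ 0.5088 -0.2823  0.1709] F [-0.2  0.4 -0.2] w 0.404 g 0.0 q7 -0.75
tilt fix deg (tool) [ 0.01 -0.01 -0.  ]
cm [  0.02  -0.07 -11.91]
cm [ 19.11 -33.85  -0.  ]
```

drive_tool([
  [0, 0, -0.1, 0, 0, 0, 0],
  [0, 0, 0, 0, 0, 0, 0],
  [0, 0, 0, 0, 0, 0, 0],
  [0, 0, 0, 0, 0, 0, 0],
  [0, 0, 0, 0, 0, 0, 0],
  [0, 0, 0, 0, 0, 0, 0],
])

```text
time_s: 3.03
tcp_pos: [0.5083, -0.2813, 0.1707]
ee_rot: [0.982, 0.186, -0.0, -0.0]
force: [-0.9, 0.4, 0.3]
width: 0.207
grasp_force: 30.0
```

drive_tool([
  [0, 0, 0, -1, 0, 0, 0],
  [0, 0, 0, -2, 0, 0, 0],
  [0, 0, 0, -3, 0, 0, 0],
  [0, 0, 0, -3, 0, 0, 0],
  [0, 0, 0, -3, 0, 0, 0],
  [0, 0, 0, -3, 0, 0, 0],
  [0, 0, 0, -1, 0, 0, 0],
  [0, 1, -1.8, 0, 0, 0, 0],
  [0, 1.6, -2.9, 0, 0, 0, 0],
  [0, 1.6, -2.9, 0, 0, 0, 0],
  [0, 1.6, -2.9, 0, 0, 0, 0],
  [0, 1.6, -2.9, 0, 0, 0, 0],
  [0, 1.6, -2.9, 0, 0, 0, 0],
  [0, 1.6, -2.9, 0, 0, 0, 0],
  [0, 1.6, -2.9, 0, 0, 0, 0],
  [0, 1.6, -2.9, 0, 0, 0, 0],
  [0, 1.6, -2.9, 0, 0, 0, 0],
  [0, 1.6, -2.9, 0, 0, 0, 0],
  [0, 1.5, -2.4, 0, 0, 0, 0],
  [0, 0.6, -0.7, 0, 0, 0, 0],
])

```text
time_s: 4.7
tcp_pos: [0.5611, 0.1104, 0.3299]
ee_rot: [0.982, 0.19, -0.0, -0.002]
force: [-0.5, 0.7, -1.6]
width: 0.209
grasp_force: 30.0
```

Run:
```python
from h import *
go((.5634,.1037,.33),(.5634,.1037,.27))
c=cam('wrist');i,d=get_image('wrist')
P=cloud(c,d,np.ones((400,640),bool))
s=state()['tcp_pos']
T=P[(np.hypot(P[:,0]-s[0],P[:,1]-s[1])<.018)&(P[:,2]>.15)&(P[:,2]<.25)]
print('tube',len(T),T.min(0),T.max(0))
for a in np.arange(.15,.25,.02):
  q=T[(T[:,2]>a)&(T[:,2]<a+.02)]
  if len(q)>5:print(a,len(q),q.mean(0).round(4))
C=P[(np.hypot(P[:,0]-.5634,P[:,1]-.1037)<.03)&(P[:,2]>.088)&(P[:,2]<.1)]
if len(C):print('mouth',len(C),C.min(0),C.max(0),(C.min(0)+C.max(0))/2)
# tube bottom via side cam
for n in('side','top'):
  c=cam(n);i,d=get_image(n)
  P=cloud(c,d,np.ones((400,640),bool))
  C=P[(np.hypot(P[:,0]-.5634,P[:,1]-.1037)<.03)&(P[:,2]>.09)&(P[:,2]<.1)]
  if len(C):print(n,'mouth',len(C),(C.min(0)+C.max(0))/2)
  T=P[(np.hypot(P[:,0]-s[0],P[:,1]-s[1])<.02)&(P[:,2]>.15)&(P[:,2]<.24)]
  if len(T):print(n,'tube',len(T),T.min(0),T.max(0))
  cv2.imwrite('pics/%s2.png'%n,i)
```

```text
t 4.7 p [0.5611 0.1104 0.3299] F [-0.5  0.7 -1.6] w 0.209 g 30.0 q7 -1.47
tilt fix deg (tool) [-0.26  0.    0.  ]
cm [-0.03  0.71 -0.01]
cm [0.   0.03 6.  ]
tube 980 [0.5585505  0.09911458 0.1727461 ] [0.5756919  0.12762188 0.24996362]
0.16999999999999998 127 [0.5682 0.1137 0.182 ]
0.18999999999999997 195 [0.5683 0.1137 0.2005]
0.20999999999999996 257 [0.5683 0.1137 0.2207]
0.22999999999999995 401 [0.5685 0.1135 0.2417]
mouth 377 [0.54809002 0.08701586 0.08802936] [0.58067879 0.12011282 0.09757434] [0.5643844  0.10356434 0.09280185]
side mouth 80 [0.56480339 0.10465522 0.09385811]
side tube 205 [0.55160592 0.09877657 0.16900158] [0.57115115 0.11376021 0.23928334]
```

drive_tool([
  [0, 0, 0, 0, 0, 0, 0],
  [0, 0, 0, 0, 0, 0, 0],
  [0, 0, 0, 0, 0, 0, 0],
])

```text
time_s: 5.1
tcp_pos: [0.5619, 0.1017, 0.3308]
ee_rot: [0.983, 0.185, -0.0, 0.001]
force: [1.0, -0.4, -0.9]
width: 0.211
grasp_force: 30.0
```

```bash
python3 -c "
from h import *
go((.564,.1037,.33),(.564,.1037,.255))"
```

```text
t 5.1 p [0.5619 0.1017 0.3308] F [ 1.  -0.4 -0.9] w 0.211 g 30.0 q7 -1.47
tilt fix deg (tool) [0.05 0.03 0.  ]
cm [ 0.26 -0.11  0.08]
cm [ 0.   -0.01  7.5 ]
```

drive_tool([
  [0, 0.2, -0.1, 1.5, 0, 0, 0],
  [0, 0.06, 0, 2.5, 0, 0, 0],
  [0, 0, 0, 1.8, 0, 0, 0],
  [0, 0, 0, 0.6, 0, 0, 0],
  [0, 0, 0, 0, 0, 0, 0],
  [0, 0, 0, 0, 0, 0, 0],
  [0, 0, 0, 0, 0, 0, 0],
  [0, 0, 0, 0, 0, 0, 0],
])

```text
time_s: 5.77
tcp_pos: [0.5647, 0.1059, 0.2682]
ee_rot: [0.983, 0.186, 0.002, -0.0]
force: [-0.6, 0.3, -1.8]
width: 0.207
grasp_force: 30.0
```

Run:
```python
from h import *
go((.564,.1037,.265),(.564,.1037,.24))
c=cam('wrist');i,d=get_image('wrist');cv2.imwrite('pics/w3.png',i[100:400,140:500])
s=state()['tcp_pos']
P=cloud(c,d,np.ones((400,640),bool))
T=P[(np.hypot(P[:,0]-s[0],P[:,1]-s[1])<.018)&(P[:,2]>.105)&(P[:,2]<.17)]
print('tube axis',T.mean(0)-[.0069,.0027,0],T.min(0))
C=P[(np.hypot(P[:,0]-.564,P[:,1]-.1037)<.03)&(P[:,2]>.088)&(P[:,2]<.1)]
print('mouth',len(C),(C.min(0)+C.max(0))/2)
```

```text
t 5.7667 p [0.5647 0.1059 0.2682] F [-0.6  0.3 -1.8] w 0.207 g 30.0 q7 -1.48
tilt fix deg (tool) [ 0.03 -0.17  0.  ]
cm [-0.15  0.17  0.32]
cm [-0.01 -0.    2.5 ]
tube axis [0.56558076 0.10588021 0.14471947] [0.56321579 0.09753283 0.11184206]
mouth 340 [0.56593177 0.10333854 0.09240875]
```

View pics/w3.png

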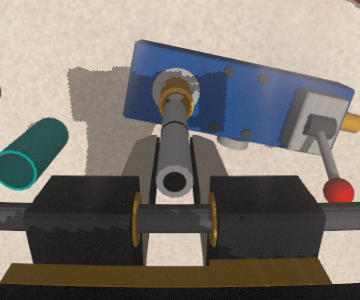

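The tube hangs upright over the collet, about 2 mm off in y. I'll correct that and enter the flare.

drive_tool([
  [0, -0.1, 0.2, 0.4, 0, 0, 0],
  [0, 0, 0, 0.8, 0, 0, 0],
  [0, 0, 0, 0.8, 0, 0, 0],
  [0, 0, 0, 0.8, 0, 0, 0],
  [0, 0, 0, 0, 0, 0, 0],
  [0, 0, 0, 0, 0, 0, 0],
  [0, 0, 0, 0, 0, 0, 0],
])

```text
time_s: 6.4
tcp_pos: [0.5637, 0.1037, 0.2386]
ee_rot: [0.982, 0.186, -0.0, -0.0]
force: [-1.0, -0.1, -1.2]
width: 0.213
grasp_force: 30.0
```

drive_tool([
  [0, 0, 0, 0.6, 0, 0, 0],
  [0, 0, 0, 0.6, 0, 0, 0],
  [0, 0, 0, 0.6, 0, 0, 0],
  [0, 0, 0, 0.6, 0, 0, 0],
  [0, 0, 0, 0.6, 0, 0, 0],
  [0, 0, 0, 0.4, 0, 0, 0],
  [0, 0, 0, 0, 0, 0, 0],
  [0, 0, 0, 0, 0, 0, 0],
  [0, 0, 0, 0, 0, 0, 0],
])

```text
time_s: 7.15
tcp_pos: [0.5639, 0.1038, 0.204]
ee_rot: [0.982, 0.186, -0.0, -0.0]
force: [1.4, 0.7, -4.9]
width: 0.209
grasp_force: 30.0
```

drive_tool([
  [0, 0, 0, 0.3, 0, 0, 0],
  [0, 0, 0, 0.2, 0, 0, 0],
  [0, 0, 0, 0.2, 0, 0, 0],
  [0, 0, 0, 0, 0, 0, 0],
  [0, 0, 0, 0, 0, 0, 0],
  [0, 0, 0, 0, 0, 0, 0],
])

```text
time_s: 7.65
tcp_pos: [0.5644, 0.1039, 0.2006]
ee_rot: [0.982, 0.186, 0.001, -0.0]
force: [-2.2, -0.2, 13.2]
width: 0.21
grasp_force: 30.0
```

drive_tool([
  [0, 0, 0, 0.3, 0, 0, 0],
  [0, 0, 0, 0.2, 0, 0, 0],
  [0, 0, 0, 0, 0, 0, 0],
  [0, 0, 0, 0, 0, 0, 0],
])

```text
time_s: 7.98
tcp_pos: [0.5662, 0.1045, 0.1996]
ee_rot: [0.982, 0.186, 0.005, -0.0]
force: [-5.7, -0.8, 30.6]
width: 0.211
grasp_force: 30.0
```

Run:
```python
from h import *
go()
c=cam('side');i,d=get_image('side');cv2.imwrite('pics/s4.png',cv2.resize(i[120:240,240:360],(600,600),interpolation=cv2.INTER_CUBIC))
```

```text
t 7.9833 p [0.5662 0.1045 0.1996] F [-5.7 -0.8 30.6] w 0.211 g 30.0 q7 -1.49
tilt fix deg (tool) [ 0.08 -0.53 -0.  ]
```

View pics/s4.png

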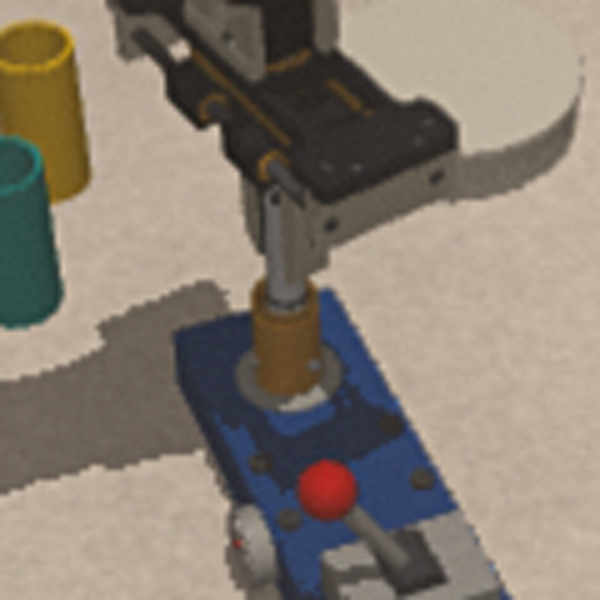

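The black ring sits at the collet's mouth, so the tube is home. I'll relax the push, open and retreat.

drive_tool([
  [0, 0, 0, -0.4, 0, 0, 0],
  [0, 0, 0, 0, 0, 0, 0],
  [1, 0, 0, 0, 0, 0, 0],
  [1, 0, 0, 0, 0, 0, 0],
  [1, 0, 0, 0, 0, 0, 0],
  [1, 0, 0, 0, 0, 0, 0],
  [1, 0, 0, 0, 0, 0, 0],
  [1, 0, 0, 0, 0, 0, 0],
  [1, 0, 0, -0.5, 0, 0, 0],
  [1, 0, 0, -2, 0, 0, 0],
  [1, 0, 0, -3, 0, 0, 0],
  [1, 0, 0, -3, 0, 0, 0],
  [1, 0, 0, -1.5, 0, 0, 0],
  [1, 0, 0, 0, 0, 0, 0],
  [1, 0, 0, 0, 0, 0, 0],
])

```text
time_s: 9.28
tcp_pos: [0.5639, 0.1036, 0.2975]
ee_rot: [0.982, 0.186, 0.001, -0.0]
force: [0.3, 0.5, -0.3]
width: 0.994
grasp_force: 0.0
```

Run:
```python
from h import *
go((.4642,.334,.26),(.4642,.334,.14))
for n in('side','top','wrist'):
  c=cam(n);i,d=get_image(n);P=cloud(c,d,np.ones((400,640),bool))
  T=P[(np.hypot(P[:,0]-.564,P[:,1]-.1037)<.025)&(P[:,2]>.1)&(P[:,2]<.17)]
  if len(T)<5: print(n,len(T));continue
  Q=T[T[:,2]>.147];print(n,len(T),T[:,2].max(),len(Q),(Q.min(0)+Q.max(0))/2)
```

```text
t 9.2833 p [0.5639 0.1036 0.2975] F [ 0.3  0.5 -0.3] w 0.994 g 0.0 q7 -1.47
tilt fix deg (tool) [ 0.02 -0.1   0.  ]
cm [ -0.85 -25.09   3.74]
cm [-0.02 -0.   12.  ]
side 180 0.1583457886699996 62 [0.56572155 0.1042547  0.15269435]
top 0
wrist 728 0.15726797463245912 466 [0.56595693 0.10410592 0.15249813]
```

drive_tool([
  [1, 0, -1.5, 0, 0, 0, 0],
  [1, -0.1, -3.2, 0.4, 0, 0, 0],
  [1, -0.1, -3.2, 0.4, 0, 0, 0],
  [1, -0.1, -3.2, 0.4, 0, 0, 0],
  [1, -0.1, -3.2, 0.4, 0, 0, 0],
  [1, -0.1, -3.2, 0.4, 0, 0, 0],
  [1, -0.1, -3.2, 0.4, 0, 0, 0],
  [1, -0.1, -2.6, 0.4, 0, 0, 0],
  [1, -0.1, -1.2, 0.4, 0, 0, 0],
  [1, -0.1, -0.6, 0.5, 0, 0, 0],
  [1, 0, 0, 0, 0, 0, 0],
  [1, 0, 0, 0, 0, 0, 0],
  [1, 0, 0, 0, 0, 0, 0],
])

```text
time_s: 10.52
tcp_pos: [0.465, 0.3316, 0.2597]
ee_rot: [0.983, 0.184, 0.0, 0.001]
force: [0.4, -0.1, -0.1]
width: 1.0
grasp_force: 0.0
```

Run:
```python
from h import *
c=cam('wrist');i,d=get_image('wrist')
h=cv2.cvtColor(i,cv2.COLOR_BGR2HSV);m=(h[...,0]>18)&(h[...,0]<32)&(h[...,1]>120)
P=cloud(c,d,m);T=P[(np.hypot(P[:,0]-.464,P[:,1]-.334)<.04)&(P[:,2]>.0)]
print(len(T),T[:,2].max());Q=T[T[:,2]>.09]
t=(Q.min(0)+Q.max(0))/2;print(Q.min(0),Q.max(0),t)
o=P[np.hypot(P[:,0]-.464,P[:,1]-.334)<.04]
go((t[0],t[1],.26),(t[0],t[1],.14))
```

```text
4041 0.2963830285032948
[0.44102174 0.30994674 0.09006908] [0.49726249 0.37079283 0.29638303] [0.46914212 0.34036978 0.19322606]
t 10.5667 p [0.465  0.3318 0.2599] F [ 0.1  0.5 -0.4] w 0.999 g 0.0 q7 -1.93
tilt fix deg (tool) [ 0.08 -0.02 -0.  ]
cm [ 0.7  -0.65 -0.01]
cm [-1.0e-02 -2.0e-02  1.2e+01]
```

drive_tool([
  [1, 0.1, -0.2, 1, 0, 0, 0],
  [1, 0, 0, 3, 0, 0, 0],
  [1, 0, 0, 3, 0, 0, 0],
  [1, 0, 0, 3, 0, 0, 0],
  [1, 0, 0, 1.5, 0, 0, 0],
  [1, 0, 0, 0.5, 0, 0, 0],
  [0, 0, 0, 0, 0, 0, 0],
  [0, 0, 0, 0, 0, 0, 0],
  [0, 0, 0, 0, 0, 0, 0],
  [0, 0, 0, 0, 0, 0, 0],
  [0, 0, 0, 0, 0, 0, 0],
  [0, 0, 0, 0, 0, 0, 0],
  [0, 0, 0, 0, 0, 0, 0],
  [0, 0, 0, 0, 0, 0, 0],
  [0, 0, 0, 0, 0, 0, 0],
  [0, 0, 0, 0, 0, 0, 0],
])

```text
time_s: 11.9
tcp_pos: [0.4639, 0.3362, 0.1402]
ee_rot: [0.982, 0.186, 0.0, -0.0]
force: [-0.0, -0.2, 3.1]
width: 0.513
grasp_force: 29.9
```

Run:
```python
from h import *
s=state()['tcp_pos'];go((s[0],s[1],.33),(.5645,.1038,.33))
```

```text
t 11.9 p [0.4639 0.3362 0.1402] F [-0.  -0.2  3.1] w 0.513 g 29.9 q7 -1.96
tilt fix deg (tool) [-0.   -0.04  0.  ]
cm [ 1.000e-02 -0.000e+00 -1.898e+01]
cm [ 0.85 25.3   0.  ]
```

drive_tool([
  [0, 0, 0, -1, 0, 0, 0],
  [0, 0, 0, -2.5, 0, 0, 0],
  [0, 0, 0, -3, 0, 0, 0],
  [0, 0, 0, -3, 0, 0, 0],
  [0, 0, 0, -3, 0, 0, 0],
  [0, 0, 0, -3, 0, 0, 0],
  [0, 0, 0, -2, 0, 0, 0],
  [0, 0, 0.5, -0.7, 0, 0, 0],
  [0, 0.1, 2, 0, 0, 0, 0],
  [0, 0.1, 3, 0, 0, 0, 0],
  [0, 0.1, 3.2, 0, 0, 0, 0],
  [0, 0.1, 3.2, 0, 0, 0, 0],
  [0, 0.1, 3.2, 0, 0, 0, 0],
  [0, 0.1, 3.2, 0, 0, 0, 0],
  [0, 0.1, 3, 0, 0, 0, 0],
  [0, 0.1, 2.3, 0, 0, 0, 0],
  [0, 0, 1.2, 0, 0, 0, 0],
  [0, 0, 0.5, 0, 0, 0, 0],
  [0, 0, 0, 0, 0, 0, 0],
  [0, 0, 0, 0, 0, 0, 0],
])

```text
time_s: 13.57
tcp_pos: [0.563, 0.1054, 0.3214]
ee_rot: [0.982, 0.187, -0.001, -0.001]
force: [0.9, 0.5, -0.5]
width: 0.511
grasp_force: 29.9
```

drive_tool([
  [0, 0, 0, 0, 0, 0, 0],
  [0, 0, 0, 0, 0, 0, 0],
  [0, 0, 0, 0, 0, 0, 0],
])

```text
time_s: 13.82
tcp_pos: [0.5634, 0.1052, 0.3218]
ee_rot: [0.982, 0.188, -0.0, -0.0]
force: [-0.3, 0.2, -1.2]
width: 0.508
grasp_force: 29.9
```

Run:
```python
from h import *
go((.5645,.1038,.32),(.5645,.1038,.25))
c=cam('wrist');i,d=get_image('wrist');P=cloud(c,d,np.ones((400,640),bool))
s=state()['tcp_pos']
h=cv2.cvtColor(i,cv2.COLOR_BGR2HSV);m=(h[...,0]>18)&(h[...,0]<32)&(h[...,1]>120)
Y=cloud(c,d,m);Y=Y[(np.hypot(Y[:,0]-s[0],Y[:,1]-s[1])<.03)&(Y[:,2]>.15)&(Y[:,2]<.275)]
R=Ro.from_quat(state()['ee_rot'])
for a in np.arange(.17,.27,.02):
  q=Y[(Y[:,2]>a)&(Y[:,2]<a+.02)]
  if len(q)>20:
    l=R.inv().apply(q-s);print(a.round(2),len(q),'tool x max',l[:,0].max().round(4),'y',np.percentile(l[:,1],[1,99]).round(4))
print('sleeve zmin',Y[:,2].min())
c=cam('side');i,d=get_image('side');cv2.imwrite('pics/s5.png',cv2.resize(i[100:240,230:370],(600,600),interpolation=cv2.INTER_CUBIC))
```

```text
t 13.8167 p [0.5634 0.1052 0.3218] F [-0.3  0.2 -1.2] w 0.508 g 29.9 q7 -1.46
tilt fix deg (tool) [-0.04 -0.01  0.  ]
cm [0.06 0.17 0.18]
cm [-0.  0.  7.]
0.17 128 tool x max 0.0238 y [-0.0218  0.0208]
0.19 619 tool x max 0.024 y [-0.0204  0.0213]
0.21 1174 tool x max 0.0242 y [-0.0205  0.0205]
0.23 1776 tool x max 0.0243 y [-0.0216  0.0209]
0.25 2607 tool x max 0.0242 y [-0.0222  0.0211]
sleeve zmin 0.18133738814229958
```

View pics/s5.png

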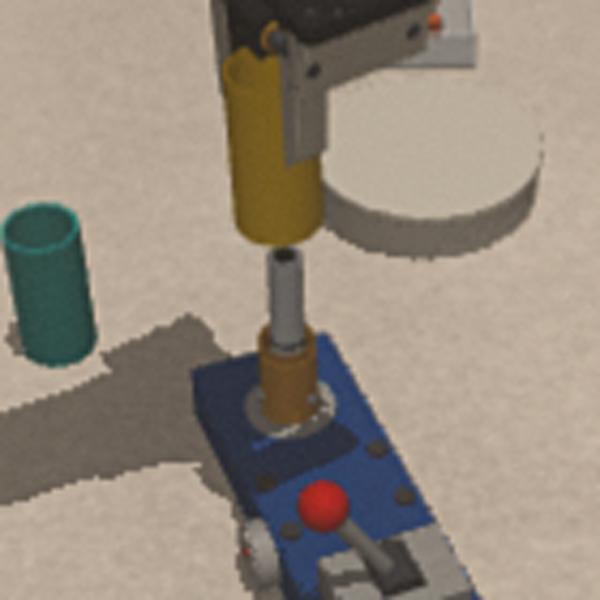

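The sleeve is upright and centred in the hand, above the tube. I'll lower it over the tube to just above the neck.

drive_tool([
  [0, 0.05, 0.15, 0.5, 0, 0, 0],
  [0, 0, 0, 1.2, 0, 0, 0],
  [0, 0, 0, 1.5, 0, 0, 0],
  [0, 0, 0, 1.5, 0, 0, 0],
  [0, 0, 0, 1.5, 0, 0, 0],
  [0, 0, 0, 1, 0, 0, 0],
  [0, 0, 0, 0.5, 0, 0, 0],
  [0, 0, 0, 0, 0, 0, 0],
  [0, 0, 0, 0, 0, 0, 0],
  [0, 0, 0, 0, 0, 0, 0],
  [0, 0, 0, 0, 0, 0, 0],
])

```text
time_s: 14.83
tcp_pos: [0.5653, 0.1026, 0.2457]
ee_rot: [0.982, 0.186, 0.001, -0.0]
force: [-0.8, -0.5, -1.4]
width: 0.509
grasp_force: 29.9
```

```bash
python3 -c "
from h import *
go((.564,.1038,.242),(.564,.1038,.18))"
```

```text
t 14.8333 p [0.5653 0.1026 0.2457] F [-0.8 -0.5 -1.4] w 0.509 g 29.9 q7 -1.47
tilt fix deg (tool) [ 0.02 -0.11  0.  ]
cm [-0.08 -0.16  0.37]
cm [-0.01 -0.    6.2 ]
```

drive_tool([
  [0, -0.08, -0.15, 0.3, 0, 0, 0],
  [0, 0, 0, 0.5, 0, 0, 0],
  [0, 0, 0, 0.6, 0, 0, 0],
  [0, 0, 0, 0.6, 0, 0, 0],
  [0, 0, 0, 0.5, 0, 0, 0],
  [0, 0, 0, 0, 0, 0, 0],
  [0, 0, 0, 0, 0, 0, 0],
  [0, 0, 0, 0, 0, 0, 0],
])

```text
time_s: 15.5
tcp_pos: [0.5636, 0.1035, 0.2198]
ee_rot: [0.982, 0.186, -0.0, 0.0]
force: [0.5, 0.4, -0.5]
width: 0.509
grasp_force: 29.9
```

Free on the neck. I'll push on past the balls.

drive_tool([
  [0, 0, 0, 0.5, 0, 0, 0],
  [0, 0, 0, 0.6, 0, 0, 0],
  [0, 0, 0, 0.6, 0, 0, 0],
  [0, 0, 0, 0.6, 0, 0, 0],
  [0, 0, 0, 0.6, 0, 0, 0],
  [0, 0, 0, 0.6, 0, 0, 0],
  [0, 0, 0, 0.5, 0, 0, 0],
  [0, 0, 0, 0.3, 0, 0, 0],
  [0, 0, 0, 0, 0, 0, 0],
  [0, 0, 0, 0, 0, 0, 0],
  [0, 0, 0, 0, 0, 0, 0],
])

```text
time_s: 16.42
tcp_pos: [0.5637, 0.1029, 0.1795]
ee_rot: [0.982, 0.186, 0.0, 0.001]
force: [-5.0, -1.9, 17.7]
width: 0.509
grasp_force: 30.0
```

drive_tool([
  [0, 0, 0, 0.2, 0, 0, 0],
  [0, 0, 0, 0.2, 0, 0, 0],
  [0, 0, 0, 0, 0, 0, 0],
  [0, 0, 0, 0, 0, 0, 0],
])

```text
time_s: 16.75
tcp_pos: [0.5644, 0.1032, 0.1787]
ee_rot: [0.982, 0.187, 0.002, 0.001]
force: [-8.8, -2.9, 34.8]
width: 0.513
grasp_force: 30.0
```

Run:
```python
from h import *
go()
c=cam('side');i,d=get_image('side');cv2.imwrite('pics/s6.png',cv2.resize(i[120:240,240:360],(600,600),interpolation=cv2.INTER_CUBIC))
```

```text
t 16.75 p [0.5644 0.1032 0.1787] F [-8.8 -2.9 34.8] w 0.513 g 30.0 q7 -1.48
tilt fix deg (tool) [ 0.11 -0.21  0.  ]
```

View pics/s6.png

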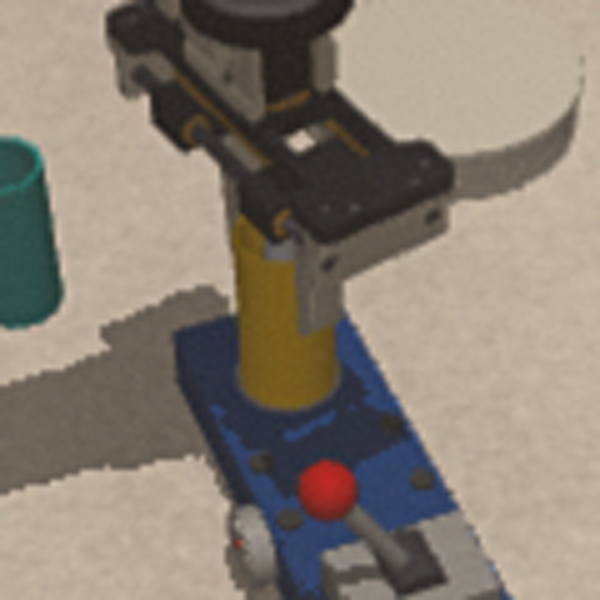

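The sleeve sits on the block, with the gripper at the seated height. I'll relax, open and retreat.

drive_tool([
  [0, 0, 0, -0.4, 0, 0, 0],
  [0, 0, 0, 0, 0, 0, 0],
  [1, 0, 0, 0, 0, 0, 0],
  [1, 0, 0, 0, 0, 0, 0],
  [1, 0, 0, 0, 0, 0, 0],
  [1, 0, 0, 0, 0, 0, 0],
  [1, 0, 0, 0, 0, 0, 0],
  [1, 0, 0, 0, 0, 0, 0],
  [1, 0, 0, -0.5, 0, 0, 0],
  [1, 0, 0, -2, 0, 0, 0],
  [1, 0, 0, -3, 0, 0, 0],
  [1, 0, 0, -3, 0, 0, 0],
  [1, 0, 0, -2, 0, 0, 0],
  [1, 0, 0, -1, 0, 0, 0],
  [1, 0, 0, 0, 0, 0, 0],
  [1, 0, 0, 0, 0, 0, 0],
])

```text
time_s: 18.13
tcp_pos: [0.5632, 0.1034, 0.2914]
ee_rot: [0.982, 0.186, -0.0, -0.0]
force: [-0.8, 0.3, -0.6]
width: 0.998
grasp_force: 0.0
```

```bash
cat > chk.py <<'E'
from h import *
for n in('side','top','wrist'):
  c=cam(n);i,d=get_image(n);P=cloud(c,d,np.ones((400,640),bool))
  T=P[(np.hypot(P[:,0]-.564,P[:,1]-.1037)<.03)&(P[:,2]>.1)&(P[:,2]<.17)]
  if len(T)>5:
    print(n,'tube top',T[:,2].max().round(4),'hist .12..',np.histogram(T[:,2],np.arange(.12,.165,.005))[0])
    Q=T[(T[:,2]>.12)&(T[:,2]<.14)];print('  sleeve ctr',((Q.min(0)+Q.max(0))/2).round(4))
  h=cv2.cvtColor(i,cv2.COLOR_BGR2HSV);m=((h[...,0]<6)|(h[...,0]>174))&(h[...,1]>150)
  K=cloud(c,d,m);K=K[(np.hypot(K[:,0]-.589,K[:,1]+.054)<.08)&(K[:,2]>.1)&(K[:,2]<.16)]
  if len(K)>5:print('  knob',len(K),((K.min(0)+K.max(0))/2).round(4),K[:,2].max().round(4))
E
python3 chk.py
python3 - <<'E'
from h import *
a=np.radians(9.6);ex=np.array([np.cos(a),np.sin(a)]);v=np.array([.5905,-.0535])
f=lambda x,z:(*(v+ex*x),z)
go(f(-.08,.30),f(-.08,.197),f(-.05,.197),f(.015,.197))
E
```

```text
side tube top 0.1594 hist .12.. [48 55 65 55 13 16 18 34  0]
  sleeve ctr [0.564  0.1011 0.13  ]
  knob 101 [ 0.5526 -0.063   0.1378] 0.1472
  knob 59 [ 0.5522 -0.0602  0.13  ] 0.1474
wrist tube top 0.1576 hist .12.. [173 190 353 411  33  39 114 356   0]
  sleeve ctr [0.5638 0.1029 0.13  ]
  knob 244 [ 0.5538 -0.0564  0.139 ] 0.1446
t 18.2833 p [0.5627 0.1033 0.2899] F [-0.3 -0.2  0.5] w 1.0 g 0.0 q7 -1.46
tilt fix deg (tool) [-0.04  0.22  0.  ]
cm [-10.99  13.97  -0.97]
cm [4.00e-02 1.00e-02 1.03e+01]
cm [ 2.94  0.62 -0.01]
cm [ 6.36  1.34 -0.03]
```

Sleeve top reads about 0.137 (0.135 is seated) and tube top about 0.157 (0.155 is home), within the few mm of depth noise, and the lever is still shut. I'll close the fingers and come round to the knob's -x side.

drive_tool([
  [0, -0.8, 1, -0.1, 0, 0, 0],
  [0, -1.7, 2.2, -0.2, 0, 0, 0],
  [0, -1.7, 2.2, -0.2, 0, 0, 0],
  [0, -1.7, 2.2, -0.2, 0, 0, 0],
  [0, -1.7, 2.2, -0.2, 0, 0, 0],
  [0, -1.7, 2.2, -0.1, 0, 0, 0],
  [0, -1.2, 1.4, 0, 0, 0, 0],
  [0, -0.5, 0.6, 0, 0, 0, 0],
  [0, 0, 0, 0, 0, 0, 0],
  [0, 0, 0, 0, 0, 0, 0],
  [0, 0, 0, 0, 0, 0, 0],
  [0, 0, 0, 1.5, 0, 0, 0],
  [0, 0, 0, 2.5, 0, 0, 0],
  [0, 0, 0, 2.5, 0, 0, 0],
  [0, 0, 0, 2.5, 0, 0, 0],
  [0, 0, 0, 1.3, 0, 0, 0],
  [0, 0, 0, 0, 0, 0, 0],
  [0, 0, 0, 0, 0, 0, 0],
])

```text
time_s: 19.78
tcp_pos: [0.5127, -0.0655, 0.1983]
ee_rot: [0.982, 0.188, -0.0, -0.001]
force: [1.1, 0.8, -0.1]
width: 0.005
grasp_force: 0.0
```

Run:
```python
from h import *
a=np.radians(9.6);ex=np.array([np.cos(a),np.sin(a)]);v=np.array([.5905,-.0535])
f=lambda x,z:(*(v+ex*x),z)
go(f(-.06,.197),f(.005,.197),f(.016,.197))
```

```text
t 19.7833 p [ 0.5127 -0.0655  0.1983] F [ 1.1  0.8 -0.1] w 0.005 g 0.0 q7 -1.16
tilt fix deg (tool) [-0.08  0.04 -0.  ]
cm [1.81 0.5  0.13]
cm [ 6.36  1.35 -0.01]
cm [ 1.08  0.23 -0.  ]
```

drive_tool([
  [0, 0.8, 0.25, 0, 0, 0, 0],
  [0, 1, 0.25, 0, 0, 0, 0],
  [0, 0.9, 0.2, 0, 0, 0, 0],
  [0, 0.9, 0.2, 0, 0, 0, 0],
  [0, 0.9, 0.2, 0, 0, 0, 0],
  [0, 0.9, 0.2, 0, 0, 0, 0],
  [0, 0.9, 0.2, 0, 0, 0, 0],
  [0, 0.9, 0.2, 0, 0, 0, 0],
  [0, 0.9, 0.2, 0, 0, 0, 0],
  [0, 0, 0, 0, 0, 0, 0],
  [0, 0, 0, 0, 0, 0, 0],
])

```text
time_s: 20.7
tcp_pos: [0.5956, -0.0546, 0.1989]
ee_rot: [0.982, 0.187, 0.001, -0.0]
force: [-0.7, -0.1, -0.2]
width: 0.006
grasp_force: 0.0
```

```bash
python3 - <<'E'
from h import *
a=np.radians(9.6);ex=np.array([np.cos(a),np.sin(a)]);v=np.array([.5905,-.0535])
f=lambda x,z:(*(v+ex*x),z)
go(f(.016,.197))
E
python3 chk.py|grep -A0 knob
```

```text
t 20.7 p [ 0.5956 -0.0546  0.1989] F [-0.7 -0.1 -0.2] w 0.006 g 0.0 q7 -1.18
tilt fix deg (tool) [ 0.   -0.08 -0.  ]
cm [1.13 0.04 0.19]
  knob 1694 [ 0.6211 -0.0484  0.1424] 0.1506
```

drive_tool([
  [0, 0.5, 0.1, 0, 0, 0, 0],
  [0, 0.5, 0.1, 0, 0, 0, 0],
  [0, 0.3, 0.05, 0, 0, 0, 0],
  [0, 0, 0, 0, 0, 0, 0],
  [0, 0, 0, 0, 0, 0, 0],
])

```text
time_s: 21.27
tcp_pos: [0.6065, -0.0533, 0.1985]
ee_rot: [0.983, 0.186, -0.002, 0.0]
force: [-4.8, -1.4, 3.3]
width: 0.006
grasp_force: 2.7
```

Force is rising at the end stop. One more small push, then back off and up.

drive_tool([
  [0, 0.3, 0.05, 0, 0, 0, 0],
  [0, 0.2, 0, 0, 0, 0, 0],
  [0, 0, 0, 0, 0, 0, 0],
])

```text
time_s: 21.52
tcp_pos: [0.6078, -0.053, 0.1983]
ee_rot: [0.983, 0.186, -0.007, -0.0]
force: [-11.7, -2.5, 8.7]
width: 0.002
grasp_force: 6.4
```

drive_tool([
  [0, -1, -0.2, 0, 0, 0, 0],
  [0, -2, -0.4, 0, 0, 0, 0],
  [0, -2, -0.4, 0, 0, 0, 0],
  [0, -1, 0, -1, 0, 0, 0],
  [0, 0, 0, -3, 0, 0, 0],
  [0, 0, 0, -3, 0, 0, 0],
  [0, 0, 0, -3, 0, 0, 0],
  [0, -2, 2, -2, 0, 0, 0],
  [0, -2, 2, 0, 0, 0, 0],
  [0, -2, 2, 0, 0, 0, 0],
  [0, -1, 1, 0, 0, 0, 0],
  [0, 0, 0, 0, 0, 0, 0],
  [0, 0, 0, 0, 0, 0, 0],
  [0, 0, 0, 0, 0, 0, 0],
  [0, 0, 0, 0, 0, 0, 0],
])

```text
time_s: 22.77
tcp_pos: [0.5147, -0.1526, 0.319]
ee_rot: [0.982, 0.188, 0.001, -0.001]
force: [0.4, -0.0, 0.2]
width: 0.01
grasp_force: 0.0
```

```bash
python3 chk.py
python3 - <<'E'
from h import *
go();i,d=get_image('side');cv2.imwrite('pics/s9.png',cv2.resize(i[100:300,220:440],(660,600)))
E
```

```text
knob 53 [ 0.6287 -0.0507  0.1387] 0.1474
top tube top 0.1577 hist .12.. [12  2 40 27  1  1 24 22  0]
  sleeve ctr [0.5631 0.1028 0.1298]
  knob 62 [ 0.6264 -0.0458  0.1412] 0.1485
wrist tube top 0.1584 hist .12.. [403 407 566 402 110 113 242 315   0]
  sleeve ctr [0.5641 0.1007 0.1299]
  knob 761 [ 0.6279 -0.0485  0.1387] 0.1469
t 22.9167 p [ 0.5142 -0.1533  0.3187] F [-0.1 -0.1 -0.5] w 0.004 g 0.0 q7 -0.97
tilt fix deg (tool) [-0.03 -0.03  0.  ]
```

View pics/s9.png

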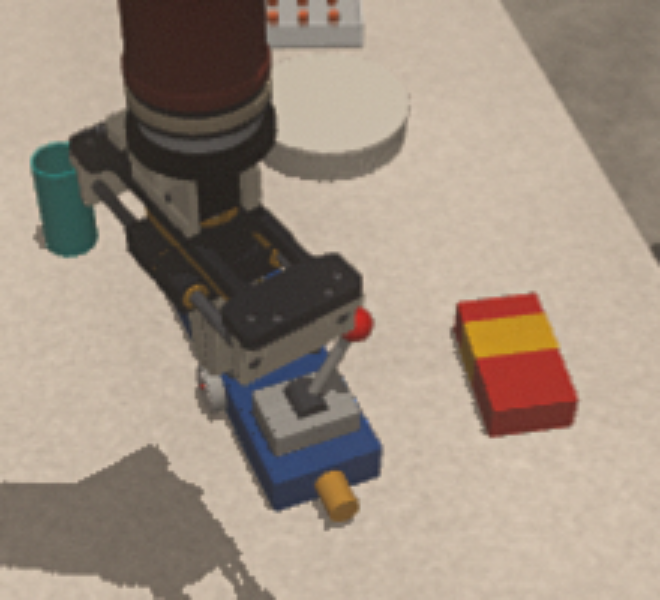

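The lever leans over to +x; the knob has travelled about 76 mm, which is full travel. The tube and sleeve are home, and the robot is clear of everything.

```bash
python3 -c "
from workcell import finish_job
print(finish_job())"
```

```text
the job is handed in; nothing more can be done
None
```

I handed the job in at about 23 s; the hand-in returned no verdict. By my last measurements the tube is bottomed in the collet, the yellow sleeve is seated on the block, the valve lever is fully over, and the arm is clear of everything; the tub, jar and carton were not touched.

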